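# Cover the blade stake with its snap-fit guard

### The arm

A 7-joint arm with a two-finger parallel gripper is mounted at the origin on the work surface. World frame = base frame: x ahead of the robot, y to its left, z up, the work surface at z = 0. Lengths are in mm, angles in rad, forces in N, time in s.
With the tool pointing down it reaches from about 400 to 875 mm from the base axis. Payload 4.4 kg.
Tool frame: the origin (TCP) lies on the centre line of the jaws, within the pads' length; the fingertips stand 25 mm ahead of it and the grasp point (between the pads) lies 6 mm ahead of it (ctrl.finger_overhang is the distance from the TCP to the fingertips, in mm); z points along the fingers, y is the line along which they close (so a half turn about z gives the same grasp; the last joint's range is limited). The gripper opens to 85 mm and grips with 20 to 120 N. Pads are 22 mm wide; open, the fingers measure 114 mm over their backs; the gripper's body (76 mm by 85 mm) begins 54 mm behind the grasp point. The pads swing forward as they close: fully open they stand 13 mm farther back than shut.
Start: joints at [-1.176, 0.628, 0.038, 1.517, -0.027, 0.996, -0.02], TCP at [289.012, 582.229, 227.513] pointing down, gripper open.
Joint ranges: [-3.06, 3.06], [-0.37, 2.12], [-1.25, 1.32], [0.18, 2.47], [-1.1, 4.24], [0.23, 1.98], [-2.94, 2.94]. Speed limits (rad/s): [2.57, 2.57, 3.14, 3.14, 3.14, 3.14, 3.14].

### API

Orientations are given as [roll, pitch, yaw] about the fixed x, y, z axes, in that order (R = Rz(yaw) Ry(pitch) Rx(roll)).
In Python, from cell import ctrl gives the robot as it stands. The module is installed in compiled form; this text tells all that it offers.
- The arm moves only by the tool play_rows, never from a script. Its argument "targets" is a list of rows, each a list of 5 numbers: the closure, from 0 (fully open) to 1 (shut), then the shift along the tool's x, y, z in cm, then the turn about the tool's z in degrees. In form: [[gripper, dx, dy, dz, spin], ...]. A call has 1 to 10 rows; each row is the pose to reach, as a shift and turn from the pose commanded when the call began, along the tool's axes at that moment; what a row does not reach only later rows make up. A row lasts 1/10 s, in which the tool goes at most 50 mm and 8.59 degrees, less where a joint would pass 70% of its speed; a pose out of reach is approached as far as the arm can. A call with a gripper value outside its range is refused whole. The fingers move at their own pace and stop on an object; the grip force is fixed at half the most. Time passes only in rows, so rows that repeat a pose let the fingers close. It gives the time, the measured TCP pose, the force, the opening and the grip force at its end, in the units of the state.
- ctrl.read_state(): the state, without advancing time (a new reading comes with each control period).
- ctrl.get_image(name): name is "scene" or "top" or "wrist"; returns (picture, depth): 384x512x3 uint8, red, green, blue; 384x512 float32, mm along the optical axis (not along the pixel's ray), 0 where there is no reading.
- ctrl.calibration(name): a dict with "vfov" (degrees; the focal length in pixels is half the picture's height over the tangent of half this angle, whatever the lens; pixels are square), "cx", "cy" (the principal point, pixels), "k1" (the pictures are not rectified: a ray, as slopes to the right and down, at radius r is drawn at 1 + k1 r^2 times it, then the intrinsics apply), "extrinsics" (4x4, takes a point from camera to world coordinates); the wrist camera has in their place "mount" (4x4, takes a point from camera to tool coordinates, whose origin is the TCP and whose axes are the flange's). Camera axes: x right, y down, z forward; pixel columns grow to the right and rows downward; lengths in mm; the calibration is good to about 2 mm. A picture is of the moment at which its call begins: read the wrist's pose just before it. calibration takes no time and is no camera call.
- ctrl.finish_job(): hands the job in; it is judged then, once.
Trained networks look in the newest picture that a camera, given by its name, has taken for a name from the list of things; names that differ only in an ending like _2 or _b are one class to them, and where a whole thing is asked for, a point or a joint stands for the part that bears it (a point fixed in the world has none). Each returns a list of dicts, best first, with "confidence" (0 to 1); they miss things now and then, are a little off and sometimes report something else, mostly with a low value. They report only what shows in the picture. A call takes as long as a camera call. They do not tell look-alikes from the thing itself.
- ctrl.search_frame(camera, name): "bbox" ([left, top, right, bottom] in pixels, round what is visible of it).
- ctrl.trace(camera, name): "pixels" (384x512 bool, what is visible of it) and "bbox" ([left, top, right, bottom] in pixels, round what is visible of it).
The state is a dict: "clock": time; "qpos": joint angles; "qd": joint speeds; "tau": joint torques, N m; "eef_pos": TCP position; "tool_rot": TCP orientation; "force": force on the tool from outside, world axes, zero at the start; "torque": the same for the moment, N m; "width": finger opening in mm; "gripper_force": force on a finger pad.
Only numpy, scipy, OpenCV 4.12 (cv2) and the standard library are available. Lean on these libraries where they do the work, as an engineer would, in place of code of your own. Each camera call takes 0.05 s, during which the arm holds its last target. There are 200 camera calls.

### The job

The blade stake on the bench is bare and sharp: pull its wooden guard off the parking block, where it is snapped on, and press it fully home over the blade, so that it snaps in and sits square on the stake's foot. The parking block's cheeks and the stake's guide plates leave room for your fingers on different faces of the guard, so on the way stand the guard upright on the bench, let go of it, and take it again by its other faces. Leave the bowl, the hammer and the chisel where they are, and let go of the guard at the end.

Things in the scene. Friction and masses are not known exactly. Their poses are not given: they have to be found in the camera images.
- guard_mid (a point): Centre of the loose guard: a plain pale wooden block, 54 mm along its x, 34 along its y, 75 high (z up), about 0.16 kg, with a pocket in its underside, 35 mm deep, 43 x 21 mm at the mouth, long side along x. A lip 7.5 mm high at the pocket's two x ends catches on spring balls. It starts snapped on to the parking block. A half turn about z makes no difference.
- park_seat (a point): Top face of the parking block's foot, at the middle of its tongue, 30 mm above the bench; z up, x along the tongue. Fixed, dark wood, foot 120 x 60 x 30 mm (x, y, z). The wooden tongue is 40 x 18 mm (x, y) and 33 mm high, straight for 20 mm, then tapering to 32 x 4 mm. The parked guard's underside rests on this face, its x along the tongue.
- park_cheek (a point): Top of one of the parking block's two upright cheeks, level with the parked guard's top (75 mm above the foot). They stand at both ends of the tongue, centred 40 mm from its middle along x, 10 mm thick (x), 40 mm wide (y), 8 mm of air to the guard: the parked guard can be gripped only across its y (34 mm).
- park_ball (a point): One of the two steel spring balls in the tongue's x ends, 14 mm above the foot, standing out 3.5 mm; they hold the guard. A straight upward pull of about 15 N frees it; it is past the balls after 20 mm of rise, clear of the tongue after 33 mm and of the cheeks after 75 mm.
- stake_seat (a point): Top face of the blade stake's foot, at the middle of its blade, 30 mm above the bench; z up, x along the blade. Fixed, dark steel, foot 110 x 100 x 30 mm (x, y, z). The bright steel blade has the same size and taper as the parking tongue; the guard has 1.5 mm of play all round on it. Guard home: underside on this face (guard_mid 37.5 mm above it), its x along the blade.
- stake_plate (a point): Top of one of the stake's two upright guide plates, 87 mm above the foot. They stand along the blade's two long faces, centred 30 mm from the middle in y, 50 mm long (x), 10 mm thick (y): 8 mm of air to the guard, so here the guard can be held only across its x (54 mm). The bench 0.55 m straight ahead of the robot, between block and stake, is always clear.
- stake_ball (a point): One of two spring balls in the blade's x ends, same as the parking tongue's. Only set on, the guard stops on them about 17 mm above home; it takes about 10 N downwards to force its lip over them, then the balls draw it down the last few mm and it stops hard on the foot. If it is let go too high it stays there and can be pressed down on its flat top.
- bowl_mid (a point): Bystander: brass bowl, 130 mm across, 35 mm high; the point is half-way up its axis.
- hammer: Bystander: hammer 260 mm long lying on the bench; origin on its underside about mid-length, x along the handle to the head.
- chisel_mid (a point): Bystander: steel cold chisel about 165 mm long and 18 mm thick, lying on the bench; the point is near its middle, x towards the cutting end.
Mind the look-alikes: they are no part of the job. Leave any red or turquoise look-alike of the part that bears guard_mid alone.

How it is judged:
By the outcome, as a careful person would: the job done as asked, in the order asked, and still so for the second after the job is handed in, with the robot touching nothing.
It also fails if it takes over 61 s, if anything falls off the work surface, if the arm or the gripper's body presses on something with over 40 N, if the wrist force passes 120 N, or if a joint passes its speed limit or range.

## Working session

There is one attempt and no reset: what is moved stays moved. The work goes in short steps, Python scripts to look and compute and a tool call to move; the robot and the scene stay as the last step left them, time stands still between calls to the robot, and variables do not carry over. Pictures are saved under pics/ and viewed, at most 10 in all, crops included, and the job is handed in when it is done.

Besides the shell and the picture viewer there is one more tool, called after ">>>" as a command line: name --pt "numbers of a row" for each row, then --argument value for the rest. play_rows: Moves the arm, as the interface text tells. Its arguments: {"type":"object","properties":{"targets":{"type":"array"}},"required":["targets"]}

```bash
mkdir -p pics; cat > h.py <<'E'
import numpy as np, cv2
from cell import ctrl
from scipy.spatial.transform import Rotation as R
def K(name):
    c=ctrl.calibration(name); return c,192/np.tan(np.radians(c['vfov'])/2)
def cloud(name,dep,st=None):
    c,f=K(name)
    v,u=np.mgrid[0:384,0:512].astype(float)
    a=(u-c['cx'])/f; b=(v-c['cy'])/f; x,y=a.copy(),b.copy()
    for _ in range(10):
        s=1+c['k1']*(x*x+y*y); x,y=a/s,b/s
    P=np.stack([x*dep,y*dep,dep],-1)
    if 'extrinsics' in c: T=np.array(c['extrinsics'])
    else:
        T=np.eye(4); T[:3,:3]=R.from_euler('xyz',st['tool_rot']).as_matrix(); T[:3,3]=st['eef_pos']; T=T@np.array(c['mount'])
    W=P@T[:3,:3].T+T[:3,3]; W[dep<=0]=np.nan
    return W
E
python3 - <<'E'
from h import *
s=ctrl.read_state(); print(s)
ims=[]
for n in('scene','top'):
    im,d=ctrl.get_image(n); np.savez(n,im=im,d=d); ims.append(im)
    W=cloud(n,d)
    print(n,ctrl.calibration(n)['extrinsics'])
    for k in('guard_mid','park_seat','park_cheek','stake_seat','stake_plate','bowl_mid','hammer','chisel_mid'):
        for r in ctrl.trace(n,k)[:4]:
            m=r['pixels']; q=W[m]; q=q[~np.isnan(q[:,0])]
            print(k,round(r['confidence'],2),np.round(r['bbox']),np.round(np.median(q,0)) if len(q) else None, np.round(np.percentile(q[:,2],98)) if len(q) else None)
for n,im in zip(('s','t'),ims): cv2.imwrite(f'pics/{n}0.png',cv2.resize(im[:,:,::-1],(800,600),interpolation=cv2.INTER_CUBIC))
E
```

```text
{'clock': 0.0, 'qpos': array([-1.17577902,  0.62933996,  0.03845313,  1.51836831, -0.02702699,
        0.99631397, -0.01999231]), 'qd': array([ 0.00177534,  0.00056075, -0.00136715, -0.0014579 ,  0.0003573 ,
       -0.00150023, -0.00018799]), 'tau': array([ 5.23369526e-04, -5.63405013e+01,  1.22627288e+00, -1.93440968e+01,
        1.09418141e-02,  1.02639286e-02,  1.74796446e-05]), 'eef_pos': array([288.73161902, 581.64036935, 226.59320409]), 'tool_rot': array([-3.13968121e+00,  8.98847592e-06,  2.68075931e+00]), 'force': array([-0.02187442,  0.02533978, -0.25711866]), 'torque': array([ 0.02245192, -0.05157647,  0.06897293]), 'gripper_force': 0.0, 'width': 85.52500773833471}
scene [[ 8.60389208e-01  3.12690074e-01 -4.02436738e-01  9.79505591e+02]
 [ 5.09177154e-01 -5.60974847e-01  6.52721876e-01 -6.36920821e+02]
 [-2.16572358e-02 -7.66506451e-01 -6.41871346e-01  7.18267253e+02]
 [ 0.00000000e+00  0.00000000e+00  0.00000000e+00  1.00000000e+00]]
guard_mid 0.81 [209. 245. 228. 292.] [ 644. -258.   69.] 77.0
guard_mid 0.8 [143. 212. 174. 240.] [ 421. -220.   52.] 77.0
guard_mid 0.78 [15
[... 1081 characters left out ...]
48. 189.] [ 626. -239.   74.] 80.0
guard_mid 0.72 [316. 208. 335. 224.] [ 525. -197.  105.] 109.0
guard_mid 0.68 [360. 189. 383. 213.] [ 563. -329.   74.] 80.0
park_seat 0.96 [297. 200. 343. 229.] [ 523. -183.   32.] 108.0
park_cheek 0.89 [295. 201. 344. 228.] [ 524. -184.   32.] 108.0
stake_seat 0.81 [146. 192. 194. 244.] [530. 222.  32.] 119.0
stake_plate 0.95 [145. 189. 192. 243.] [531. 219.  32.] 119.0
bowl_mid 0.79 [122. 125. 166. 173.] [731. 298.  17.] 37.0
hammer 0.89 [198. 143. 290. 175.] [702.  54.  24.] 30.0
hammer 0.7 [145. 192. 194. 242.] [531. 220.  32.] 119.0
hammer 0.5 [304. 145. 360. 158.] [ 709. -231.   15.] 22.0
chisel_mid 0.69 [303. 146. 361. 157.] [ 709. -232.   15.] 22.0
```

```bash
python3 - <<'E'
from h import *
z=np.load('top.npz'); im,d=z['im'],z['d']; W=cloud('top',d)
a=cv2.resize(im[140:280,110:400,::-1],None,fx=2.7,fy=2.7,interpolation=cv2.INTER_CUBIC)
s=np.load('scene.npz'); b=cv2.resize(s['im'][110:330,130:380,::-1],None,fx=1,fy=1)
cv2.imwrite('pics/t1.png',a)
cv2.imwrite('pics/s1.png',cv2.resize(s['im'][110:330,120:380,::-1],None,fx=2.7,fy=2.7,interpolation=cv2.INTER_CUBIC))
for n,S in(('top',z),('scene',s)):
  W=cloud(n,S['d'])
  def rect(lo,hi,x0,x1,y0,y1,lab):
    m=(W[...,2]>lo)&(W[...,2]<hi)&(W[...,0]>x0)&(W[...,0]<x1)&(W[...,1]>y0)&(W[...,1]<y1)
    p=W[m]; r=cv2.minAreaRect(p[:,:2].astype(np.float32)); print(n,lab,m.sum(),np.round(r[0],1),np.round(r[1],1),round(r[2],1),p[:,2].mean().round(1))
  rect(98,115,450,620,-300,-100,'park top')
  rect(22,40,430,640,-310,-90,'park foot')
  rect(110,125,430,640,120,320,'plates')
  rect(22,40,430,640,120,320,'stake foot')
  rect(45,75,480,600,160,280,'blade')
  rect(45,200,500,600,-60,60,'clear?') if 0 else 0
  # bench obstacles
  m=(W[...,2]<10)&(W[...,2]>-15); print('bench z',np.median(W[m][:,2]))
E
```

```text
top park top 390 [ 526.6 -200.2] [39.5 90.8] 12.3 105.2
top park foot 429 [ 528.4 -204.2] [115.1 159.4] 47.4 30.6
top plates 165 [533.6 225. ] [49.4 70.4] 29.3 116.9
top stake foot 965 [533.8 224.8] [109.5  99.6] 29.8 30.6
top blade 174 [534.  223.9] [49.9 67.4] 28.8 57.9
bench z 0.6433450676520351
scene park top 407 [ 527.5 -198.7] [39.1 91.8] 12.4 104.4
scene park foot 511 [ 533.7 -242.2] [138.2 177.7] 35.5 30.3
scene plates 106 [534.9 225.7] [46.3 75.1] 28.8 115.8
scene stake foot 442 [536.2 225.8] [107.3 100.9] 29.9 31.1
scene blade 121 [551.4 198.1] [48.6  8.6] 32.8 59.6
bench z 0.25254944676817104
```

View pics/t1.png

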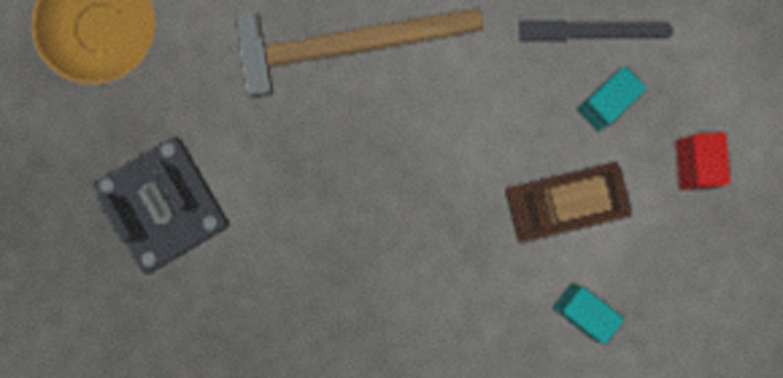

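View pics/s1.png

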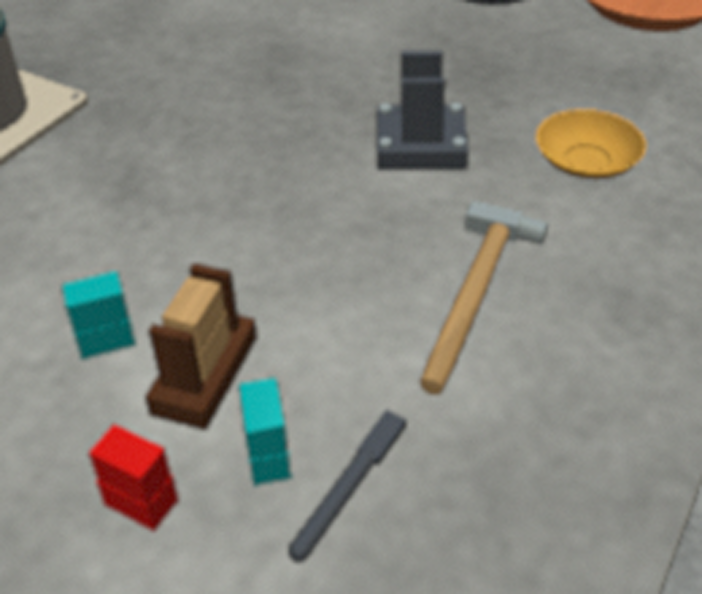

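The wooden guard is the tan block between the dark cheeks, at top-image pixel (326,213). It is snapped on the brown block and its top is at z≈105. The turquoise blocks at (334,177) and (329,254) and the red one at (371,200) stand on the bare bench, so they are look-alikes. The enlarged crops confirm this. I measured park ≈ (527,-200), long axis at -77.7°, and stake ≈ (534,225), blade axis at 29.5°.

>>> play_rows --pt "0 -56.1 -59.5 0 51.3" --pt "0 -56.1 -59.5 0 51.3" --pt "0 -56.1 -59.5 0 51.3" --pt "0 -56.1 -59.5 0 51.3" --pt "0 -56.1 -59.5 0 51.3" --pt "0 -56.1 -59.5 0 51.3" --pt "0 -56.1 -59.5 0 51.3" --pt "0 -56.1 -59.5 0 51.3" --pt "0 -56.1 -59.5 0 51.3" --pt "0 -56.1 -59.5 0 51.3"

```text
clock: 1.9
eef_pos: [435.0, 102.1, 227.9]
tool_rot: [3.14, -0.0, 1.786]
force: [0.6, 0.0, 0.0]
width: 85.5
gripper_force: 0.0
```

```bash
cat >> h.py <<'E'
def go(p,yaw):
    s=ctrl.read_state(); M=R.from_euler('xyz',s['tool_rot']).as_matrix()
    d=M.T@(np.array(p)-s['eef_pos']); y0=np.degrees(s['tool_rot'][2])
    sp=(y0-yaw+180)%360-180
    print('t',round(s['clock'],2),'at',s['eef_pos'].round(1),'rot',np.degrees(s['tool_rot']).round(2),'F',s['force'].round(1),'w',round(s['width'],1),'MOVE cm',(d/10).round(2),'spin',round(sp,1),'q7',s['qpos'][6].round(2))
E
python3 -c "
from h import *
go((527,-200,230),102.3)"
```

```text
t 1.9 at [435.  102.1 227.9] rot [ 1.7994e+02 -2.0000e-02  1.0233e+02] F [0.6 0.  0. ] w 85.5 MOVE cm [-31.48   2.54  -0.22] spin 0.0 q7 0.11
```

>>> play_rows --pt "0 -31.5 2.5 -0.2 0" --pt "0 -31.5 2.5 -0.2 0" --pt "0 -31.5 2.5 -0.2 0" --pt "0 -31.5 2.5 -0.2 0" --pt "0 -31.5 2.5 -0.2 0" --pt "0 -31.5 2.5 -0.2 0" --pt "0 -31.5 2.5 -0.2 0" --pt "0 -31.5 2.5 -0.2 0" --pt "0 -31.5 2.5 -0.2 0" --pt "0 -31.5 2.5 -0.2 0"

```text
clock: 2.9
eef_pos: [525.9, -196.1, 229.3]
tool_rot: [-3.141, -0.002, 1.788]
force: [0.6, 0.0, 0.2]
width: 85.7
gripper_force: 0.0
```

```bash
python3 - <<'E'
from h import *
go((527,-200,230),102.3)
s=ctrl.read_state(); im,d=ctrl.get_image('wrist'); W=cloud('wrist',d,s); print(np.round(ctrl.calibration('wrist')['mount'],3))
cv2.imwrite('pics/w1.png',im[:,:,::-1])
hsv=cv2.cvtColor(im,cv2.COLOR_RGB2HSV)
v=hsv[...,2]
m=(W[...,2]>97)&(W[...,2]<112)&(abs(W[...,0]-527)<80)&(abs(W[...,1]+200)<80)
for lab,mm in(('all',m),('guard',m&(v>110))):
  p=W[mm]; r=cv2.minAreaRect(p[:,:2].astype(np.float32)); print(lab,mm.sum(),np.round(r,1) if 0 else r,p.mean(0).round(1))
E
```

```text
t 2.9 at [ 525.9 -196.1  229.3] rot [-1.7999e+02 -1.1000e-01  1.0246e+02] F [0.6 0.  0.2] w 85.7 MOVE cm [-0.41  0.03 -0.07] spin 0.2 q7 0.74
[[ 1.00000e-03 -9.45000e-01 -3.27000e-01  8.44540e+01]
 [ 1.00000e+00  0.00000e+00  1.00000e-03  8.64000e-01]
 [-1.00000e-03 -3.27000e-01  9.45000e-01 -1.46623e+02]
 [ 0.00000e+00  0.00000e+00  0.00000e+00  1.00000e+00]]
all 3702 ((528.797119140625, -199.46290588378906), (39.84068298339844, 90.34386444091797), 12.218544006347656) [ 528.2 -196.9  104.6]
guard 2264 ((528.9157104492188, -198.8185577392578), (32.643287658691406, 52.54704666137695), 12.272540092468262) [ 528.7 -197.7  105. ]
```

View pics/w1.png

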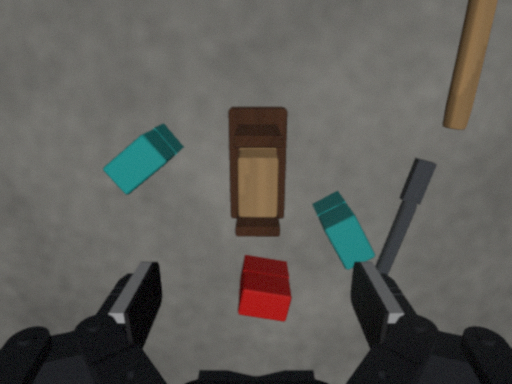

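The guard sits at about (258,183) in the wrist image, on the block, with free space on both sides for the fingers. The wrist estimate (528.8,-199.2) agrees with the other cameras to within 2 mm.

>>> play_rows --pt "0 -0.4 0.1 0 0.2" --pt "0 -0.4 0.1 4 0.2" --pt "0 -0.4 0.1 8 0.2" --pt "0 -0.4 0.1 11 0.2" --pt "0 -0.4 0.1 13 0.2" --pt "0 -0.4 0.1 14.5 0.2" --pt "0 -0.4 0.1 14.5 0.2" --pt "0 -0.4 0.1 14.5 0.2"

```text
clock: 3.75
eef_pos: [528.1, -202.0, 84.8]
tool_rot: [3.141, 0.0, 1.783]
force: [0.3, -0.2, 0.6]
width: 85.3
gripper_force: 0.0
```

```bash
python3 -c "
from h import *
go((528,-199.3,84),102.3)"
```

```text
t 3.75 at [ 528.1 -202.    84.8] rot [179.99   0.   102.13] F [ 0.3 -0.2  0.6] w 85.3 MOVE cm [0.27 0.05 0.08] spin -0.2 q7 0.82
```

>>> play_rows --pt "0 0.25 0 0 -0.2" --pt "0 0.25 0 0 -0.2" --pt "1 0.25 0 0 -0.2" --pt "1 0.25 0 0 -0.2" --pt "1 0.25 0 0 -0.2" --pt "1 0.25 0 0 -0.2" --pt "1 0.25 0 0 -0.2" --pt "1 0.25 0 0 -0.2" --pt "1 0.25 0 0 -0.2" --pt "1 0.25 0 0 -0.2"

```text
clock: 4.75
eef_pos: [527.6, -200.0, 84.9]
tool_rot: [3.141, 0.0, 1.785]
force: [0.3, 1.0, 5.8]
width: 32.5
gripper_force: 59.9
```

```bash
python3 -c "
from h import *
go((528,-199.3,84),102.3); print(ctrl.read_state()['gripper_force'])"
```

```text
t 4.75 at [ 527.6 -200.    84.9] rot [1.7996e+02 2.0000e-02 1.0230e+02] F [0.3 1.  5.8] w 32.5 MOVE cm [0.06 0.05 0.09] spin -0.0 q7 0.82
59.93316829204559
```

>>> play_rows --pt "1 0 0 -0.4 0" --pt "1 0 0 -0.8 0" --pt "1 0 0 -1.2 0" --pt "1 0 0 -1.7 0" --pt "1 0 0 -2.2 0" --pt "1 0 0 -3.5 0" --pt "1 0 0 -6 0" --pt "1 0 0 -9 0" --pt "1 0 0 -12 0" --pt "1 0 0 -12 0"

```text
clock: 5.75
eef_pos: [530.1, -201.3, 210.0]
tool_rot: [3.133, 0.005, 1.785]
force: [0.6, 0.0, -2.0]
width: 32.5
gripper_force: 64.1
```

```bash
python3 - <<'E'
from h import *
go((550,0,206),180)
s=ctrl.read_state();im,d=ctrl.get_image('wrist'); cv2.imwrite('pics/w2.png',im[:,:,::-1])
go((550,0,206),90)
E
```

```text
t 5.75 at [ 530.1 -201.3  210. ] rot [179.51   0.28 102.28] F [ 0.6  0.  -2. ] w 32.5 MOVE cm [19.25  6.22  0.36] spin -77.7 q7 0.75
t 5.8 at [ 528.9 -200.5  207.7] rot [1.7969e+02 1.6000e-01 1.0230e+02] F [ 0.2 -0.4 -1.9] w 32.6 MOVE cm [19.14  6.33  0.16] spin 12.3 q7 0.75
```

View pics/w2.png

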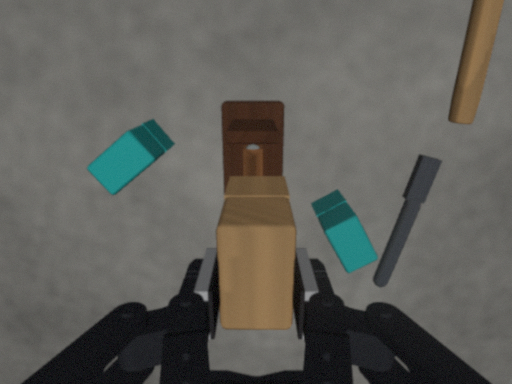

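The wood block is in the fingers at about (258,255) in the wrist image, standing straight. The parking tongue with its ball is visible below, at (252,155). Next I carry the guard to the clear spot and turn it so the regrasp yaw matches the stake.

>>> play_rows --pt "1 19.1 6.3 0 72.8" --pt "1 19.1 6.3 0 72.8" --pt "1 19.1 6.3 0 72.8" --pt "1 19.1 6.3 0 72.8" --pt "1 19.1 6.3 0 72.8" --pt "1 19.1 6.3 0 72.8" --pt "1 19.1 6.3 0 72.8" --pt "1 19.1 6.3 0 72.8" --pt "1 19.1 6.3 0 72.8" --pt "1 19.1 6.3 0 72.8"

```text
clock: 6.8
eef_pos: [547.3, 0.6, 203.8]
tool_rot: [-3.141, 0.002, 0.515]
force: [0.4, 0.3, -1.8]
width: 32.3
gripper_force: 64.0
```

```bash
python3 -c "
from h import *
go((550,0,55),29.5)"
```

```text
t 6.8 at [547.3   0.6 203.8] rot [-1.7996e+02  1.0000e-01  2.9510e+01] F [ 0.4  0.3 -1.8] w 32.3 MOVE cm [ 0.23  0.19 14.88] spin 0.0 q7 -0.6
```

>>> play_rows --pt "1 0 0 3 0" --pt "1 0 0 6.5 0" --pt "1 0 0 10 0" --pt "1 0 0 12.5 0" --pt "1 0 0 13.8 0" --pt "1 0 0 14.2 0" --pt "1 0 0 14.4 0" --pt "1 0 0 14.4 0" --pt "1 0 0 14.4 0"

```text
clock: 7.7
eef_pos: [549.0, 0.2, 61.6]
tool_rot: [3.141, -0.002, 0.515]
force: [0.3, -0.2, -0.7]
width: 32.5
gripper_force: 64.0
```

>>> play_rows --pt "1 0 0 0.1 0" --pt "1 0 0 0.2 0" --pt "1 0 0 0.3 0" --pt "1 0 0 0.4 0" --pt "1 0 0 0.4 0"

```text
clock: 8.2
eef_pos: [548.0, 0.2, 56.3]
tool_rot: [-3.141, 0.0, 0.515]
force: [0.3, 0.5, -0.7]
width: 32.1
gripper_force: 64.0
```

>>> play_rows --pt "1 0 0 0.1 0" --pt "1 0 0 0.1 0" --pt "1 0 0 0.15 0" --pt "1 0 0 0.15 0"

```text
clock: 8.6
eef_pos: [548.2, 0.2, 55.0]
tool_rot: [-3.142, -0.0, 0.515]
force: [1.3, 0.1, -1.8]
width: 32.4
gripper_force: 64.0
```

>>> play_rows --pt "1 0 0 0.1 0" --pt "1 0 0 0.1 0" --pt "1 0 0 0.1 0"

```text
clock: 8.9
eef_pos: [548.3, 0.1, 54.9]
tool_rot: [-3.141, -0.001, 0.515]
force: [-2.0, -0.1, 8.5]
width: 32.6
gripper_force: 65.1
```

>>> play_rows --pt "0 0 0 0 0" --pt "0 0 0 0 0" --pt "0 0 0 0 0" --pt "0 0 0 0 0" --pt "0 0 0 0 0" --pt "0 0 0 -2 0" --pt "0 0 0 -6 0" --pt "0 0 0 -10 0" --pt "0 0 0 -14 0" --pt "0 0 0 -17 0"

```text
clock: 9.9
eef_pos: [548.6, -0.1, 226.4]
tool_rot: [3.141, -0.002, 0.514]
force: [1.0, -0.2, -0.9]
width: 85.2
gripper_force: 0.0
```

>>> play_rows --pt "0 0 0 0 -90" --pt "0 0 0 0 -90" --pt "0 0 0 0 -90" --pt "0 0 0 0 -90" --pt "0 0 0 0 -90" --pt "0 0 0 0 -90" --pt "0 0 0 0 -90" --pt "0 0 0 0 -90" --pt "0 0 0 0 -90" --pt "0 0 0 0 -90"

```text
clock: 10.9
eef_pos: [548.0, 0.0, 223.9]
tool_rot: [-3.141, -0.0, 2.021]
force: [0.5, -1.3, 1.1]
width: 85.4
gripper_force: 0.0
```

>>> play_rows --pt "0 0 0 0 -5" --pt "0 0 0 0 -5" --pt "0 0 0 0 -5" --pt "0 0 0 0 -5"

```text
clock: 11.3
eef_pos: [548.1, 0.1, 223.9]
tool_rot: [-3.141, 0.0, 2.1]
force: [-0.7, -0.2, -0.1]
width: 85.4
gripper_force: 0.0
```

```bash
python3 - <<'E'
from h import *
go((548,0,224),119.5)
s=ctrl.read_state();im,d=ctrl.get_image('wrist'); cv2.imwrite('pics/w3.png',im[:,:,::-1]); W=cloud('wrist',d,s)
m=(W[...,2]>60)&(W[...,2]<90)&(abs(W[...,0]-548)<70)&(abs(W[...,1])<70)
n,l,st,c=cv2.connectedComponentsWithStats(m.astype(np.uint8)); k=1+np.argmax(st[1:,4])
p=W[l==k]; print(cv2.minAreaRect(p[:,:2].astype(np.float32)),p.mean(0).round(1),(l==k).sum())
E
```

```text
t 11.3 at [5.481e+02 1.000e-01 2.239e+02] rot [-179.99    0.    120.35] F [-0.7 -0.2 -0.1] w 85.4 MOVE cm [-0.01 -0.01 -0.01] spin 0.8 q7 0.66
((549.2736206054688, 0.11541938781738281), (53.55963134765625, 34.06177520751953), 30.223909378051758) [548.3   1.5  74.3] 2247
```

View pics/w3.png

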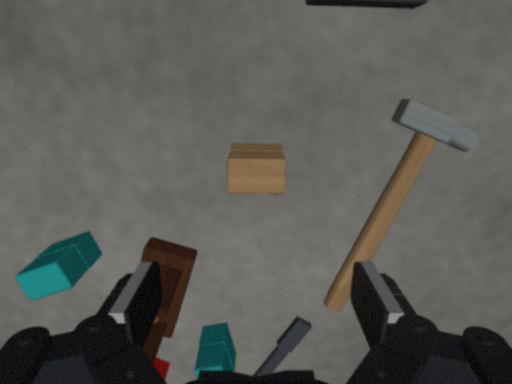

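The guard stands upright on the bench at wrist pixel (256,170) and nothing touches it. Before regrasping, I look at the stake with the same wrist camera and yaw, so that the camera bias cancels.

>>> play_rows --pt "0 20.1 10.1 0 0.8" --pt "0 20.1 10.1 0 0.8" --pt "0 20.1 10.1 0 0.8" --pt "0 20.1 10.1 0 0.8" --pt "0 20.1 10.1 0 0.8" --pt "0 20.1 10.1 0 0.8" --pt "0 20.1 10.1 0 0.8" --pt "0 20.1 10.1 0 0.8"

```text
clock: 12.15
eef_pos: [533.7, 222.8, 224.0]
tool_rot: [-3.141, 0.001, 2.086]
force: [0.7, 0.1, 0.4]
width: 85.6
gripper_force: 0.0
```

```bash
python3 - <<'E'
from h import *
go((548,0,224),119.5)
s=ctrl.read_state();im,d=ctrl.get_image('wrist'); cv2.imwrite('pics/w4.png',im[:,:,::-1]); W=cloud('wrist',d,s)
near=(abs(W[...,0]-534)<75)&(abs(W[...,1]-225)<75)
def rect(lo,hi,lab,near=near):
  m=near&(W[...,2]>lo)&(W[...,2]<hi); p=W[m]
  r=cv2.minAreaRect(p[:,:2].astype(np.float32)); print(lab,m.sum(),np.round(r[0],1),np.round(r[1],1),round(r[2],2),p.mean(0).round(1))
rect(110,124,'plates'); rect(24,37,'foot')
rect(58,70,'bladetop',(abs(W[...,0]-534)<22)&(abs(W[...,1]-225)<22))
E
```

```text
t 12.15 at [533.7 222.8 224. ] rot [-1.7997e+02  7.0000e-02  1.1950e+02] F [0.7 0.1 0.4] w 85.6 MOVE cm [-20.1   -9.72   0.03] spin -0.0 q7 0.25
plates 1727 [535.4 227.1] [49.8 69.7] 29.43 [534.4 229.3 116.5]
foot 6466 [535.7 227.3] [110.3  99.9] 29.48 [532.7 232.2  30.5]
bladetop 414 [540.9 218.4] [34.3 31.3] 30.41 [537.5 224.8  62. ]
```

View pics/w4.png

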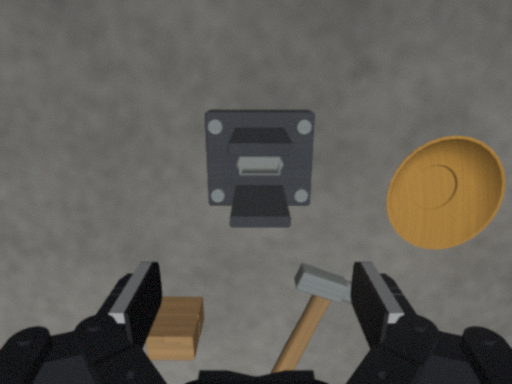

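The stake is at wrist pixel (260,165), with its blade long side across the image and both ends free. I take a second, settled reading.

```bash
python3 - <<'E'
from h import *
for i in range(3):
  s=ctrl.read_state();im,d=ctrl.get_image('wrist'); W=cloud('wrist',d,s)
  near=(abs(W[...,0]-534)<75)&(abs(W[...,1]-225)<75)
  for lo,hi in((110,124),(24,37)):
    m=near&(W[...,2]>lo)&(W[...,2]<hi); p=W[m]
    r=cv2.minAreaRect(p[:,:2].astype(np.float32)); print(s['eef_pos'].round(1),np.round(r[0],1),np.round(r[1],1),round(r[2],2))
# guard as seen by top camera vs. stake by top camera
z,d=ctrl.get_image('top'); W=cloud('top',d)
m=(W[...,2]>62)&(W[...,2]<90)&(abs(W[...,0]-548)<60)&(abs(W[...,1])<60); print('guard top cam',cv2.minAreaRect(W[m][:,:2].astype(np.float32)))
z,d=ctrl.get_image('scene'); W=cloud('scene',d)
m=(W[...,2]>70)&(W[...,2]<90)&(abs(W[...,0]-548)<60)&(abs(W[...,1])<60); print('guard scene',cv2.minAreaRect(W[m][:,:2].astype(np.float32)))
go((548.6,0.1,224),119.5)
E
```

```text
[533.8 222.6 224.1] [535.6 227.1] [49.9 69.7] 29.3
[533.8 222.6 224.1] [535.8 227. ] [110.5 100.2] 29.53
[533.8 222.8 224.1] [535.5 227.2] [49.7 69.8] 29.41
[533.8 222.8 224.1] [535.7 227.3] [110.2  99.8] 29.44
[533.8 223.  224.1] [535.9 226.8] [49.8 70.4] 29.45
[533.8 223.  224.1] [535.5 227.3] [110.3  99.7] 29.4
guard top cam ((546.8246459960938, -1.112091064453125), (53.70758056640625, 33.498905181884766), 29.65280532836914)
guard scene ((548.7332153320312, -1.9013290405273438), (53.990665435791016, 32.319087982177734), 28.813859939575195)
t 12.45 at [533.7 223.8 224.1] rot [179.99   0.   119.55] F [-0.3 -0.4 -0.2] w 85.3 MOVE cm [-2.02e+01 -9.74e+00  1.00e-02] spin 0.1 q7 0.25
```

>>> play_rows --pt "0 -20.2 -9.7 0 0" --pt "0 -20.2 -9.7 0 0" --pt "0 -20.2 -9.7 0 0" --pt "0 -20.2 -9.7 0 0" --pt "0 -20.2 -9.7 0 0" --pt "0 -20.2 -9.7 0 0" --pt "0 -20.2 -9.7 0 0" --pt "0 -20.2 -9.7 0 0" --pt "0 -20.2 -9.7 0 0"

```text
clock: 13.35
eef_pos: [548.9, 3.0, 223.9]
tool_rot: [3.141, -0.001, 2.091]
force: [0.8, 0.8, 0.7]
width: 85.4
gripper_force: 0.0
```

```bash
python3 -c "
from h import *
go((548.3,0.1,55),119.5)"
```

```text
t 13.35 at [548.9   3.  223.9] rot [ 1.7999e+02 -5.0000e-02  1.1980e+02] F [0.8 0.8 0.7] w 85.4 MOVE cm [-0.23 -0.2  16.89] spin 0.3 q7 0.64
```

>>> play_rows --pt "0 0 0 3 0" --pt "0 0 0 7 0" --pt "0 0 0 9 0" --pt "0 0 0 10 0" --pt "0 0 0 10 0" --pt "0 0 0 10 0"

```text
clock: 13.95
eef_pos: [549.8, 1.5, 124.8]
tool_rot: [3.14, 0.001, 2.089]
force: [0.1, 1.3, 0.1]
width: 85.4
gripper_force: 0.0
```

```bash
python3 -c "
from h import *
go((548.3,0.1,55),119.5)"
```

```text
t 13.95 at [549.8   1.5 124.8] rot [1.7992e+02 4.0000e-02 1.1968e+02] F [0.1 1.3 0.1] w 85.4 MOVE cm [-0.05 -0.21  6.98] spin 0.2 q7 0.69
```

>>> play_rows --pt "0 -0.05 -0.2 0 0.1" --pt "0 -0.05 -0.2 3 0.1" --pt "0 -0.05 -0.2 5 0.1" --pt "0 -0.05 -0.2 6 0.1" --pt "0 -0.05 -0.2 6.7 0.1" --pt "0 -0.05 -0.2 6.9 0.1" --pt "0 -0.05 -0.2 6.9 0.1" --pt "0 -0.05 -0.2 6.9 0.1"

```text
clock: 14.75
eef_pos: [548.1, -0.4, 55.7]
tool_rot: [3.14, 0.001, 2.086]
force: [0.1, -0.1, 0.8]
width: 85.0
gripper_force: 0.0
```

```bash
python3 -c "
from h import *
go((548.3,0.1,55),119.5)"
```

```text
t 14.75 at [ 5.481e+02 -4.000e-01  5.570e+01] rot [1.7993e+02 4.0000e-02 1.1954e+02] F [ 0.1 -0.1  0.8] w 85.0 MOVE cm [0.03 0.04 0.07] spin 0.0 q7 0.72
```

>>> play_rows --pt "1 0 0 0 0" --pt "1 0 0 0 0" --pt "1 0 0 0 0" --pt "1 0 0 0 0" --pt "1 0 0 0 0" --pt "1 0 0 0 0" --pt "1 0 0 0 0"

```text
clock: 15.45
eef_pos: [548.0, -0.2, 55.8]
tool_rot: [3.14, 0.0, 2.086]
force: [-0.5, -0.2, 5.3]
width: 52.3
gripper_force: 62.3
```

```bash
python3 -c "
from h import *
go((548.3,0.1,55),119.5);print(ctrl.read_state()['gripper_force'])"
```

```text
t 15.45 at [ 5.48e+02 -2.00e-01  5.58e+01] rot [1.7993e+02 2.0000e-02 1.1954e+02] F [-0.5 -0.2  5.3] w 52.3 MOVE cm [0.01 0.04 0.08] spin 0.0 q7 0.72
62.28822112083435
```

>>> play_rows --pt "1 0 0 -1 0" --pt "1 0 0 -4 0" --pt "1 0 0 -8 0" --pt "1 0 0 -12 0" --pt "1 0 0 -15 0" --pt "1 0 0 -17 0" --pt "1 0 0 -17 0"

```text
clock: 16.15
eef_pos: [549.3, -0.5, 228.3]
tool_rot: [3.136, 0.003, 2.086]
force: [0.5, -1.8, -1.4]
width: 52.2
gripper_force: 63.7
```

```bash
python3 -c "
from h import *
go((534.6,226.8,226),119.5)"
```

```text
t 16.15 at [ 5.493e+02 -5.000e-01  2.283e+02] rot [1.7967e+02 1.6000e-01 1.1953e+02] F [ 0.5 -1.8 -1.4] w 52.2 MOVE cm [20.5   9.92  0.23] spin 0.0 q7 0.65
```

>>> play_rows --pt "1 4 2 0 0" --pt "1 8 4 0 0" --pt "1 12 6 0 0" --pt "1 16 8 0 0" --pt "1 19 9.3 0 0" --pt "1 20.5 9.9 0 0" --pt "1 20.5 9.9 0 0" --pt "1 20.5 9.9 0 0" --pt "1 20.5 9.9 0 0"

```text
clock: 17.05
eef_pos: [533.0, 223.9, 224.9]
tool_rot: [-3.141, 0.001, 2.083]
force: [0.5, -1.0, -1.2]
width: 52.2
gripper_force: 63.6
```

```bash
python3 -c "
from h import *
go((534.6,226.8,165),119.5)"
```

```text
t 17.05 at [533.  223.9 224.9] rot [-1.7994e+02  8.0000e-02  1.1933e+02] F [ 0.5 -1.  -1.2] w 52.2 MOVE cm [0.19 0.28 5.99] spin -0.2 q7 0.24
```

>>> play_rows --pt "1 0.15 0.2 1 -0.1" --pt "1 0.15 0.2 3 -0.1" --pt "1 0.15 0.2 4.2 -0.1" --pt "1 0.15 0.2 4.5 -0.1" --pt "1 0.15 0.2 4.5 -0.1" --pt "1 0.15 0.2 4.5 -0.1" --pt "1 0.15 0.2 4.5 -0.1"

```text
clock: 17.75
eef_pos: [534.1, 229.3, 180.7]
tool_rot: [3.14, 0.0, 2.088]
force: [-0.8, -0.2, -0.8]
width: 52.5
gripper_force: 63.6
```

```bash
python3 - <<'E'
from h import *
go((534.6,226.8,130),119.5)
s=ctrl.read_state();im,d=ctrl.get_image('wrist'); cv2.imwrite('pics/w5.png',im[:,:,::-1])
go((534.6,226.8,130),119.5)
E
```

```text
t 17.75 at [534.1 229.3 180.7] rot [1.7992e+02 1.0000e-02 1.1964e+02] F [-0.8 -0.2 -0.8] w 52.5 MOVE cm [-0.24 -0.09  5.07] spin 0.1 q7 0.26
t 17.8 at [534.  229.3 180.7] rot [179.92   0.   119.64] F [ 0.3 -0.5 -2. ] w 52.3 MOVE cm [-0.25 -0.08  5.07] spin 0.1 q7 0.26
```

View pics/w5.png

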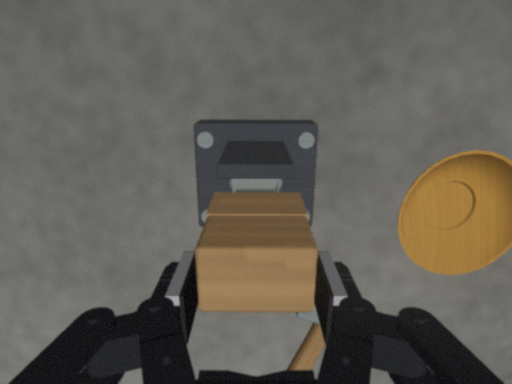

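The guard is held square over the stake. Its centre column is about 257 px and the stake foot's is about 256 px.

>>> play_rows --pt "1 -0.22 -0.07 0 0.1" --pt "1 -0.22 -0.07 0 0.1" --pt "1 -0.22 -0.07 1 0.1" --pt "1 -0.22 -0.07 2 0.1" --pt "1 -0.22 -0.07 3 0.1" --pt "1 -0.22 -0.07 4 0.1" --pt "1 -0.22 -0.07 5 0.1" --pt "1 -0.22 -0.07 5 0.1" --pt "1 -0.22 -0.07 5 0.1"

```text
clock: 18.7
eef_pos: [534.0, 226.8, 129.6]
tool_rot: [-3.141, 0.0, 2.086]
force: [0.2, 0.1, -0.7]
width: 52.3
gripper_force: 63.6
```

```bash
python3 - <<'E'
from h import *
go((534.6,226.8,102),119.5)
E
```

```text
t 18.7 at [534.  226.8 129.6] rot [-179.97    0.    119.54] F [ 0.2  0.1 -0.7] w 52.3 MOVE cm [-0.03  0.05  2.76] spin 0.0 q7 0.29
```

>>> play_rows --pt "1 0 0.05 0.5 0" --pt "1 0 0.05 1 0" --pt "1 0 0.05 1.4 0" --pt "1 0 0.05 1.8 0" --pt "1 0 0.05 2.1 0" --pt "1 0 0.05 2.4 0" --pt "1 0 0.05 2.4 0" --pt "1 0 0.05 2.4 0"

```text
clock: 19.5
eef_pos: [534.5, 227.1, 106.0]
tool_rot: [-3.142, -0.0, 2.086]
force: [0.2, -0.2, -1.0]
width: 52.5
gripper_force: 63.6
```

```bash
python3 - <<'E'
from h import *
go((534.6,226.8,86),119.5); print(ctrl.read_state()['torque'])
E
```

```text
t 19.5 at [534.5 227.1 106. ] rot [-180.     -0.    119.54] F [ 0.2 -0.2 -1. ] w 52.5 MOVE cm [-0.03 -0.01  2.  ] spin 0.0 q7 0.3
[-0.02719902  0.02230431  0.01003447]
```

No side force, so the fit is clean. Next I press it down over the balls.

>>> play_rows --pt "1 0 0 0.3 0" --pt "1 0 0 0.6 0" --pt "1 0 0 0.9 0" --pt "1 0 0 1.2 0" --pt "1 0 0 1.5 0" --pt "1 0 0 1.5 0"

```text
clock: 20.1
eef_pos: [534.6, 227.2, 90.0]
tool_rot: [3.141, 0.0, 2.086]
force: [3.0, 1.2, -14.0]
width: 52.7
gripper_force: 65.0
```

>>> play_rows --pt "1 0 0 0.2 0" --pt "1 0 0 0.3 0" --pt "1 0 0 0.4 0" --pt "1 0 0 0.45 0" --pt "1 0 0 0.45 0"

```text
clock: 20.6
eef_pos: [534.3, 227.1, 86.6]
tool_rot: [-3.141, -0.0, 2.086]
force: [-0.4, 1.3, -1.6]
width: 52.9
gripper_force: 66.3
```

>>> play_rows --pt "1 0 0 0.1 0" --pt "1 0 0 0.2 0" --pt "1 0 0 0.25 0" --pt "1 0 0 0.25 0"

```text
clock: 21.0
eef_pos: [534.6, 227.2, 85.7]
tool_rot: [3.141, -0.001, 2.086]
force: [-2.5, -0.6, 12.1]
width: 52.2
gripper_force: 67.8
```

It has stopped hard at TCP z 85.7 (expected 85.8), so I release and back off.

>>> play_rows --pt "0 0 0 -0.1 0" --pt "0 0 0 -0.1 0" --pt "0 0 0 -0.1 0" --pt "0 0 0 -0.1 0" --pt "0 0 0 -0.1 0" --pt "0 0 0 -0.1 0" --pt "0 0 0 -3 0" --pt "0 0 0 -7 0" --pt "0 0 0 -11 0" --pt "0 0 0 -14 0"

```text
clock: 22.0
eef_pos: [535.1, 227.2, 226.4]
tool_rot: [3.139, 0.0, 2.086]
force: [0.9, 0.1, 0.3]
width: 85.8
gripper_force: 0.0
```

```bash
python3 - <<'E'
from h import *
go((534.6,226.8,226),119.5)
for n in('wrist','scene'):
  s=ctrl.read_state();im,d=ctrl.get_image(n); W=cloud(n,d,s)
  if n=='wrist': cv2.imwrite('pics/w6.png',im[:,:,::-1])
  hsv=cv2.cvtColor(im,cv2.COLOR_RGB2HSV)
  near=(abs(W[...,0]-534)<45)&(abs(W[...,1]-225)<45)&(W[...,2]>85)
  m=near&(hsv[...,1]>70)&(hsv[...,2]>100); m&=W[...,2]>98
  p=W[m]; print(n,m.sum(),cv2.minAreaRect(p[:,:2].astype(np.float32)) if len(p)>5 else 0,'guard z',np.median(p[:,2]))
  q=W[near&(hsv[...,1]<70)&(W[...,2]>110)]; print('plates z',np.median(q[:,2]) if len(q) else 0)
  A=np.c_[p[:,:2]-p[:,:2].mean(0),np.ones(len(p))]; print('tilt deg',np.degrees(np.linalg.lstsq(A,p[:,2],rcond=None)[0][:2]))
E
```

```text
t 22.0 at [535.1 227.2 226.4] rot [1.7988e+02 2.0000e-02 1.1953e+02] F [0.9 0.1 0.3] w 85.8 MOVE cm [-0.01 -0.06  0.04] spin 0.0 q7 0.25
wrist 2507 ((536.3012084960938, 227.68287658691406), (53.63279342651367, 33.52772521972656), 29.745887756347656) guard z 105.00590119143732
plates z 290.0668965402001
tilt deg [ 0.71799629 -1.50268312]
scene 69 ((527.9906616210938, 220.5217742919922), (65.63241577148438, 37.8610954284668), 26.728158950805664) guard z 105.88000865546985
plates z 400.81581192246983
tilt deg [-21.38167834 -80.11716921]
```

View pics/w6.png

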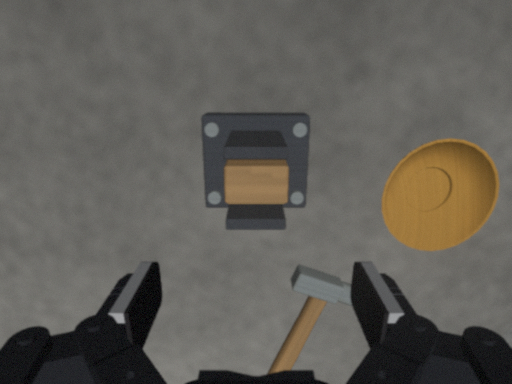

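The wood guard sits between the plates at pixel (256,182). Its top is at z = 105.0, which is home, and it is square at 29.7°. The gripper is clear, and the bowl and hammer are where they were. I hand the job in.

```bash
python3 -c "
from cell import ctrl
print(ctrl.finish_job())"
```

```text
the job is handed in; nothing more can be done
None
```

The guard is snapped fully home on the blade stake: its top reads z = 105 mm, it sits square, the gripper has let go, and the job was handed in at about 22 s.

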